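Hold a resin specimen block home against the sprung stop of a viewing jig

ROBOT

A 6-joint arm with a two-finger parallel gripper is mounted at the origin on the work surface. World frame = base frame: x ahead of the robot, y to its left, z up, the work surface at z = 0. Lengths are in m, angles in rad, forces in N, time in s.
With the tool pointing down it reaches from about 0.275 to 0.875 m from the base axis. Payload 12.5 kg.
Tool frame: the origin (TCP) lies on the front face of the gripper's body, between the roots of the fingers; the fingertips stand 73 mm ahead of it and the grasp point (between the pads) lies robot.grip_depth ahead of it (robot.grip_depth is the distance from the TCP to the grasp point, in m); z points along the fingers, y is the line along which they close (so a half turn about z gives the same grasp; the last joint's range is limited). The gripper opens to 85 mm and grips with 20 to 120 N. Pads are 22 mm wide; open, the fingers measure 114 mm over their backs; the gripper's body (76 mm by 85 mm) begins 54 mm behind the grasp point. The pads swing forward as they close: fully open they stand 13 mm farther back than shut.
Start: joints at [-1.376, 0.351, 1.652, -0, 1.139, -0.085], TCP at [0.152, -0.529, 0.304] pointing down, gripper open.
Joint ranges: [-2.75, 2.75], [-0.79, 2.1], [0.01, 2.65], [-1.57, 4.71], [0.07, 3.14], [-2.87, 2.87]. Speed limits (rad/s): [2.22, 2.22, 2.79, 3.14, 3.14, 3.14].

INTERFACE

Orientations are given as [roll, pitch, yaw] about the fixed x, y, z axes, in that order (R = Rz(yaw) Ry(pitch) Rx(roll)).
In Python, from bench import sensors, imaging, robot gives the robot as it stands. The module is installed in compiled form; this text tells all that it offers.
- The arm moves only by the tool apply_moves, never from a script. Its argument "targets" is a list of rows, each an object with "gripper": the finger opening in mm, from 0 to 85.4; "translation": the shift along the tool's x, y, z in mm, a list of three; "roll": the turn about the tool's z in degrees. A call has 1 to 5 rows; each row shifts and turns the commanded pose from where the row before left it, along the tool's axes as they then stand; what a row does not reach is not made up. A row lasts 1/12 s, in which the tool goes at most 41.7 mm and 7.16 degrees, less where a joint would pass 70% of its speed; a pose out of reach is approached as far as the arm can. A call is refused whole if a number of a shift passes 41.7 or a number of a turn 7.16, either way. A call with a gripper value outside its range is refused whole. The fingers move at their own pace and stop on an object; "force" is the grip in N (left out, the last holds). Time passes only in rows, so rows that do not move let the fingers close. It gives the time, the measured TCP pose, the force, the opening and the grip force at its end, in the units of the state.
- sensors.sense(): the state, without advancing time (a new reading comes with each control period).
- imaging.capture(name): name is "scene" or "top"; returns a dict with "frame" (420x560x3 uint8, blue, green, red), "K" (3x3 intrinsics, pixels), "T" (4x4, takes a point from camera to world coordinates). Camera axes: x right, y down, z forward; pixel columns grow to the right and rows downward; lengths in m; the calibration is good to about 2 mm. A picture is of the moment at which its call begins. There is no depth.
- robot.finish_job(): hands the job in; it is judged then, once.
The state is a dict: "time": time; "joint_pos": joint angles; "qvel": joint speeds; "joint_efforts": joint torques, N m; "eef_pos": TCP position; "ee_rot": TCP orientation; "ft_force": force on the tool from outside, world axes, zero at the start; "wrist_torque": the same for the moment, N m; "opening": finger opening in m; "grasp_force": force on a finger pad.
Only numpy, scipy, OpenCV 4.12 (cv2) and the standard library are available. Lean on these libraries where they do the work, as an engineer would, in place of code of your own. Each camera call takes 0.05 s, during which the arm holds its last target. There are 200 camera calls.

TASK

Pick the one long resin specimen block out of the black tray and lay it, the same way up, lengthwise in the channel of the grey viewing jig. Push it end-on against the sprung plunger until the block firmly meets the metal stop plate, and finish holding it there in the gripper, because the spring throws it back when let go. Leave the other specimens in the tray.

Things in the scene. Friction and masses are not known exactly. Their poses are not given: they have to be found in the camera images.
- long_block: the long clear resin block with two insects inside, the only long one: 80 (its x) x 26 (its y) x 32 mm high (z), about 80 g; lies in the tray with its 26 mm width graspable from above; origin at the centre of its underside; both ends are alike
- tray: black open tray 220 (x) x 320 (y) x 28 mm high, walls and floor 4 mm, fixed to the table; origin at the centre of its underside; holds six specimens in two rows of three, in any order
- jig: grey viewing jig, fixed. Origin at table height under the channel; x runs along the channel towards the stop, z up. Base plate x -120 to +170 mm, 100 mm wide; its top, the channel floor, is 25 mm above the table. Channel 34 mm wide between rails 5 mm high, 6 mm thick, from x = -110 mm to the stop, open above. Beyond the stop: plunger housing and a tilted microscope head (x above 95 mm, 175 mm high)
- stop: the fixed metal stop plate across the end of the channel, 12 mm thick, 70 mm wide, 36 mm high; origin at the foot of its front face (the face towards the channel), at jig x = 45 mm, on the channel floor. With the block home against it the block's centre is at jig x = 5 mm
- plunger (a joint): travel of the round sprung plunger (14 mm across, axis 16 mm above the channel floor) that sticks 18 mm out of the stop plate towards the channel: 0 m fully out, 0.018 when pressed flush with the stop face. The spring pushes with about 4 N at first and 10.5 N when flush; the stop plate takes all push beyond that
- short_block_a: one of two short clear resin blocks, 44 x 26 x 32 mm high, one insect inside; origin at the centre of the underside
- short_block_b: one of two short clear resin blocks, 44 x 26 x 32 mm high, one insect inside; origin at the centre of the underside
- disc: clear resin disc, 42 mm across, 22 mm high; origin at the centre of the underside
- dome: clear resin dome, 40 mm across, 26 mm high; origin at the centre of the underside
- vial: small jar with a grey cap, 28 mm across, 42 mm high; origin at the centre of the underside

How it is judged:
On the way, in this order (a step that is already met when the one before it is completed fails the run):
1. the long block is lifted in the fingers clear of the tray's floor (z of long_block in the frame of tray above 0.025 m and contact force between the fingers and long_block above 0.3 N), for 0.1 s.
2. the long block is pressed home against the stop plate with the plunger pushed in (contact force between long_block and stop above 1 N and value of joint plunger above 0.0155 m), for 0.3 s.
At the end, for the whole second after the job is handed in: Ends with the fingers holding the long block flat in the channel (8 mm of its floor and centre line, 0.15 rad, same way up), pressing on the stop plate with over 1 N, plunger in at least 15.5 mm; the other five specimens still in the tray (all of step 2 and contact force between the fingers and long_block above 1 N and angle between the x axis of long_block and the x axis of jig, either way round below 0.15 rad and y of long_block in the frame of jig between -0.008 and 0.008 m and z of long_block in the frame of jig between 0.018 and 0.033 m and angle between long_block's own z axis and vertical below 0.2 rad and x of short_block_a in the frame of tray between -0.115 and 0.115 m and y of short_block_a in the frame of tray between -0.165 and 0.165 m and x of short_block_b in the frame of tray between -0.115 and 0.115 m and y of short_block_b in the frame of tray between -0.165 and 0.165 m and x of disc in the frame of tray between -0.115 and 0.115 m and y of disc in the frame of tray between -0.165 and 0.165 m and x of dome in the frame of tray between -0.115 and 0.115 m and y of dome in the frame of tray between -0.165 and 0.165 m and x of vial in the frame of tray between -0.115 and 0.115 m and y of vial in the frame of tray between -0.165 and 0.165 m); the arm keeps its last pose, push and grip.
It also fails if it takes over 48 s, if anything falls off the work surface, if the arm or the gripper's body presses on something with over 40 N, if the wrist force passes 120 N, or if a joint passes its speed limit or range.

## Working session

There is one attempt and no reset: what is moved stays moved. The work goes in short steps, Python scripts to look and compute and a tool call to move; the robot and the scene stay as the last step left them, time stands still between calls to the robot, and variables do not carry over. Pictures are saved under pics/ and viewed, at most 10 in all, crops included, and the job is handed in when it is done.

Besides the shell and the picture viewer there is one more tool, called after "Call:" as a command line: name --argument value ..., lists and objects as JSON in quotes. apply_moves: Moves the arm, as the interface text tells. Its arguments: {"type":"object","properties":{"targets":{"type":"array"},"force":{"type":"number"}},"required":["targets"]}

```bash
mkdir -p pics; python3 - <<'E'
from bench import sensors, imaging, robot
import cv2,numpy as np
for n in("top","scene"):
    c=imaging.capture(n); cv2.imwrite(f"pics/{n}0.png",c["frame"]); print(n,c["K"].round(1).tolist(),c["T"].round(4).tolist())
s=sensors.sense(); print({k:np.round(v,3).tolist() for k,v in s.items()},robot.grip_depth)
E
```

```text
top [[451.6, 0.0, 277.2], [0.0, 451.6, 210.3], [0.0, 0.0, 1.0]] [[-0.013, -0.9896, 0.1434, 0.3986], [-0.9999, 0.0122, -0.0069, 0.0004], [0.0051, -0.1435, -0.9896, 0.9109], [0.0, 0.0, 0.0, 1.0]]
scene [[520.7, 0.0, 289.8], [0.0, 520.7, 208.9], [0.0, 0.0, 1.0]] [[-0.1853, 0.8014, -0.5686, 1.1024], [0.9827, 0.1503, -0.1084, 0.107], [-0.0014, -0.5789, -0.8154, 0.8623], [0.0, 0.0, 0.0, 1.0]]
{'time': 0.1, 'joint_pos': [-1.376, 0.351, 1.652, 0.0, 1.139, -0.085], 'qvel': [0.002, -0.002, -0.002, 0.0, -0.0, 0.0], 'joint_efforts': [0.0, -50.683, -29.188, -0.0, 0.003, -0.0], 'eef_pos': [0.152, -0.528, 0.303], 'ee_rot': [-3.141, -0.0, 0.28], 'ft_force': [0.428, -0.593, -0.739], 'wrist_torque': [-0.001, 0.007, -0.057], 'grasp_force': 0.0, 'opening': 0.085} 0.0539
```

View pics/top0.png

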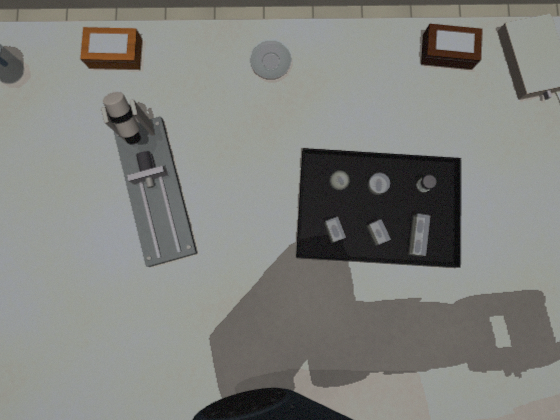

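View pics/scene0.png

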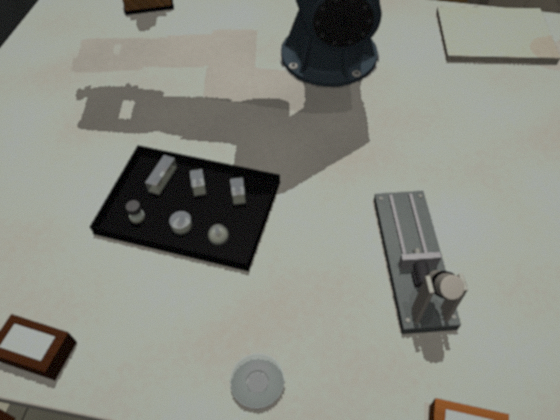

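The top view shows the long block at about px (420,234) in the tray. The jig channel runs from about (165,258) up to the stop at (146,173). The scene view agrees with both. Next I'll measure from contours.

```bash
cat > h.py <<'E'
import cv2,numpy as np
from bench import sensors, imaging, robot
def ray(c,uv,z):
    d=c["T"][:3,:3]@np.linalg.inv(c["K"])@np.array([uv[0],uv[1],1.]);o=c["T"][:3,3]
    return (o+d*(z-o[2])/d[2])[:2]
def proj(c,p):
    q=np.linalg.inv(c["T"])@np.append(p,1);q=c["K"]@q[:3];return q[:2]/q[2]
E
python3 - <<'E'
from h import *
c=imaging.capture("top");f=c["frame"];g=cv2.cvtColor(f,cv2.COLOR_BGR2GRAY)
roi=np.zeros_like(g);roi[155:262,305:457]=1
m=((g>60)&(roi>0)).astype(np.uint8)*255
for k in cv2.findContours(m,cv2.RETR_EXTERNAL,cv2.CHAIN_APPROX_NONE)[0]:
    if cv2.contourArea(k)<60: continue
    r=cv2.minAreaRect(k);b=cv2.boxPoints(r);w=np.array([ray(c,p,.036) for p in b]);
    print(np.round(r[0],1),np.round(r[1],1),round(r[2],1),ray(c,r[0],.036).round(4),"edges",np.linalg.norm(w[1]-w[0]).round(4),np.linalg.norm(w[2]-w[1]).round(4),"dirs",np.degrees(np.arctan2(*(w[1]-w[0])[::-1])).round(1))
a=cv2.resize(f[80:275,95:215],None,fx=3,fy=3,interpolation=cv2.INTER_CUBIC)
b=cv2.resize(f[195:275,395:465],None,fx=5,fy=5,interpolation=cv2.INTER_CUBIC)
o=np.zeros((585,720,3),np.uint8);o[:,:360]=a;o[:400,365:715]=b
cv2.imwrite("pics/z.png",o)
E
```

```text
[378.7 231.8] [23.  15.8] 66.0 [ 0.4807 -0.2027] edges 0.0314 0.0445 dirs -66.9
[334.9 228.9] [23.2 14.6] 69.0 [ 0.4873 -0.1175] edges 0.0287 0.0451 dirs -69.7
[419.5 234.3] [16.9 42. ] 6.5 [ 0.4748 -0.282 ] edges 0.0824 0.033 dirs -9.7
[429. 181.] [12. 12.] 90.0 [ 0.5803 -0.307 ] edges 0.0238 0.0243 dirs -90.7
[379.5 183. ] [20. 21.] 90.0 [ 0.5774 -0.2087] edges 0.0417 0.0403 dirs -90.7
[339. 180.] [18. 18.] 90.0 [ 0.5844 -0.1288] edges 0.0357 0.0363 dirs -90.7
```

View pics/z.png

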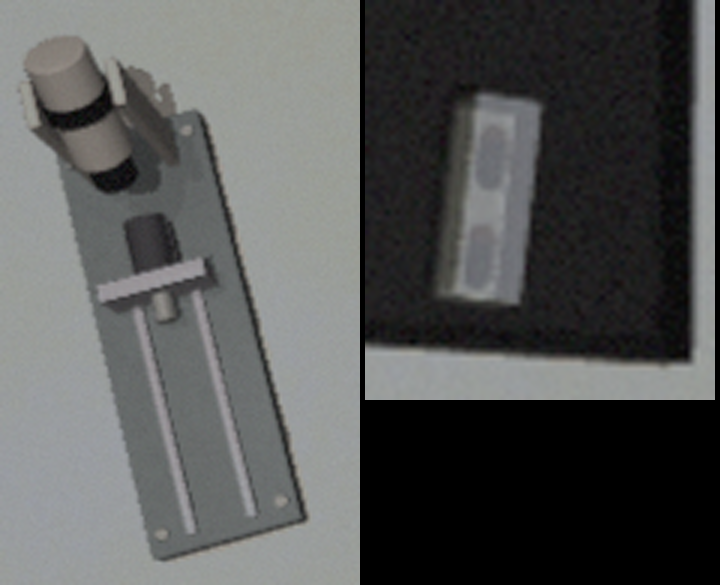

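The crop shows the block's top face corners, the rail lines, the base corners at (155,558), (303,520) and (203,112) and the stop's top face near (155,283). I'll convert these to world coordinates.

```bash
python3 - <<'E'
from h import *
c=imaging.capture("top")
J=lambda x,y:(95+x/3-.33,80+y/3-.33)
B=lambda x,y:(395+(x-365)/5-.4,195+y/5-.4)
w=np.array([ray(c,B(*p),.036) for p in [(478,95),(543,100),(520,303),(455,298)]])
print("block",w.round(4).tolist(),w.mean(0).round(4),[np.linalg.norm(w[i]-w[i-1]).round(4) for i in range(4)],np.degrees(np.arctan2(*((w[0]+w[1]-w[2]-w[3])[::-1]))))
r=np.array([ray(c,J(*p),.030) for p in [(138,308),(192,532),(197,290),(251,515)]])
d=(r[0]-r[1]+r[2]-r[3]);d/=np.linalg.norm(d);n=np.array([-d[1],d[0]])
print("rails",r.round(4).tolist(),"yaw",np.degrees(np.arctan2(d[1],d[0])),[np.degrees(np.arctan2(*(r[i]-r[i+1])[::-1])).round(2) for i in(0,2)],"gap",(r[:2]@n).mean()-(r[2:]@n).mean())
b=np.array([ray(c,J(*p),.025) for p in [(155,558),(303,520),(203,112)]])
print("base w,l",np.linalg.norm(b[0]-b[1]),np.linalg.norm(b[1]-b[2]),"yaw",np.degrees(np.arctan2(*(b[2]-b[1])[::-1])))
nc=((r[:2]@n).mean()+(r[2:]@n).mean())/2
nb=(b[0]@n+b[1]@n)/2
xe=(b[0]@d+b[1]@d)/2; xt=b[2]@d
print("n rails/base",nc,nb,"origin x from low",xe+.12,"from top",xt-.17)
for p in[(100,303),(210,273),(98,287),(203,258)]: q=ray(c,J(*p),.061);print("stop",q.round(4),q@d-(xe+.12),q@n-nc)
q=ray(c,J(165,320),.041);print("plunger tip",q@d-(xe+.12),q@n-nc)
o=d*(xe+.12)+n*nc;print("origin",o,"home",o+d*.005)
t=[ray(c,p,.028) for p in [(302,149),(461,157),(460,266),(297,257)]];print("tray",np.round(t,3).tolist(),np.mean(t,0))
E
```

```text
block [[0.5155, -0.2799], [0.5132, -0.3052], [0.4342, -0.2914], [0.4364, -0.2664]] [ 0.4748 -0.2857] [np.float64(0.0802), np.float64(0.0255), np.float64(0.0802), np.float64(0.0252)] -9.78493269696492
rails [[0.5857, 0.2645], [0.4376, 0.2252], [0.5974, 0.2258], [0.448, 0.1873]] yaw 14.662256723868575 [np.float64(14.87), np.float64(14.46)] gap 0.03985835874276952
base w,l 0.09833272666801703 0.2866202484147207 yaw 14.446877402844288
n rails/base 0.08748497202203458 0.08610008914568137 origin x from low 0.5900648660752033 from top 0.5858810047499264
stop [0.5826 0.2796] 0.044362392831064135 0.03552195699415821
stop [0.6014 0.2099] 0.04489229523130556 -0.036695870456875654
stop [0.5931 0.2812] 0.054901309750177374 0.03445546651228375
stop [0.6113 0.2146] 0.05567802019857582 -0.03464621503807945
plunger tip 0.027946451113380566 0.0024212444066683686
origin [0.54870497 0.23399363] home [0.55354214 0.23525924]
tray [[0.651, -0.057], [0.63, -0.377], [0.413, -0.36], [0.434, -0.043]] [ 0.53202887 -0.20946294]
```

Call:
apply_moves --targets '[{"gripper": 50, "translation": [0, 0, 0], "roll": 6.45}, {"gripper": 50, "translation": [0, 0, 0], "roll": 6.45}, {"gripper": 50, "translation": [0, 0, 0], "roll": 6.45}, {"gripper": 50, "translation": [0, 0, 0], "roll": 6.45}, {"gripper": 50, "translation": [27.7, -29.4, 0], "roll": 0}]' --force 60

```text
time: 0.62
eef_pos: [0.1815, -0.5066, 0.3037]
ee_rot: [3.14, 0.001, -0.182]
ft_force: [0.6, -0.9, 0.3]
opening: 0.05
grasp_force: 0.0
```

Call:
apply_moves --targets '[{"gripper": 50, "translation": [27.7, -29.4, 0], "roll": 0}, {"gripper": 50, "translation": [27.7, -29.4, 0], "roll": 0}, {"gripper": 50, "translation": [27.7, -29.4, 0], "roll": 0}, {"gripper": 50, "translation": [27.7, -29.4, 0], "roll": 0}, {"gripper": 50, "translation": [27.7, -29.4, 0], "roll": 0}]'

```text
time: 1.03
eef_pos: [0.3469, -0.3815, 0.3039]
ee_rot: [3.142, -0.0, -0.171]
ft_force: [-0.2, -1.1, 0.4]
opening: 0.0496
grasp_force: 0.0
```

Call:
apply_moves --targets '[{"gripper": 50, "translation": [27.7, -29.4, 0], "roll": 0}, {"gripper": 50, "translation": [27.7, -29.4, 0], "roll": 0}, {"gripper": 50, "translation": [27.7, -29.4, 0], "roll": 0}, {"gripper": 50, "translation": [27.7, -29.4, 0], "roll": 0}, {"gripper": 50, "translation": [0, 0, 30], "roll": 0}]'

```text
time: 1.45
eef_pos: [0.4805, -0.2831, 0.278]
ee_rot: [3.139, -0.009, -0.166]
ft_force: [1.4, -1.1, -0.1]
opening: 0.0501
grasp_force: 0.0
```

Call:
apply_moves --targets '[{"gripper": 50, "translation": [0, 0, 30], "roll": 0}, {"gripper": 50, "translation": [0, 0, 30], "roll": 0}, {"gripper": 50, "translation": [0, 0, 20], "roll": 0}, {"gripper": 50, "translation": [0, 0, 0], "roll": 0}, {"gripper": 50, "translation": [0, 0, 0], "roll": 0}]'

```text
time: 1.87
eef_pos: [0.4747, -0.2857, 0.1936]
ee_rot: [-3.141, 0.002, -0.17]
ft_force: [-0.2, -0.2, -0.0]
opening: 0.05
grasp_force: 0.0
```

```bash
python3 - <<'E'
from h import *
o=[]
for n,p in(("top",(.4748,-.2857,.06)),("scene",(.4748,-.2857,.06))):
    c=imaging.capture(n);u,v=proj(c,p).astype(int);f=c["frame"][v-65:v+65,u-65:u+65];o.append(cv2.resize(f,(390,390),interpolation=cv2.INTER_CUBIC))
cv2.imwrite("pics/g.png",np.hstack(o))
E
```

```text
(no output)
```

View pics/g.png

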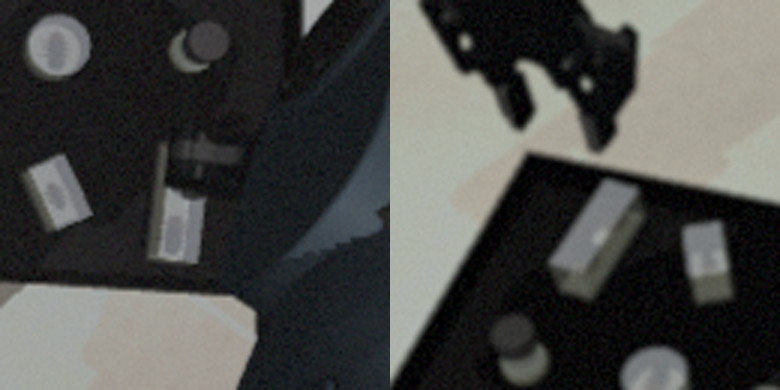

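The crops show the gripper above the long block (left crop about (180,200)), with the fingers straddling it and clear of the neighbours. I'll go down and grip.

Call:
apply_moves --targets '[{"gripper": 50, "translation": [0, 0, 30], "roll": 0}, {"gripper": 50, "translation": [0, 0, 30], "roll": 0}, {"gripper": 50, "translation": [0, 0, 30], "roll": 0}, {"gripper": 50, "translation": [0, 0, 17], "roll": 0}, {"gripper": 50, "translation": [0, 0, 0], "roll": 0}]'

```text
time: 2.38
eef_pos: [0.4741, -0.2855, 0.0852]
ee_rot: [-3.14, 0.003, -0.171]
ft_force: [-0.5, 0.6, 0.1]
opening: 0.0499
grasp_force: 0.0
```

Call:
apply_moves --targets '[{"gripper": 15, "translation": [0, 0, 0], "roll": 0}, {"gripper": 15, "translation": [0, 0, 0], "roll": 0}, {"gripper": 15, "translation": [0, 0, 0], "roll": 0}, {"gripper": 15, "translation": [0, 0, 0], "roll": 0}, {"gripper": 15, "translation": [0, 0, 0], "roll": 0}]'

```text
time: 2.8
eef_pos: [0.4758, -0.2866, 0.0892]
ee_rot: [3.14, -0.003, -0.171]
ft_force: [-1.7, 1.1, 8.6]
opening: 0.0248
grasp_force: 60.2
```

Call:
apply_moves --targets '[{"gripper": 15, "translation": [0, 0, -10], "roll": 0}, {"gripper": 15, "translation": [0, 0, -30], "roll": 0}, {"gripper": 15, "translation": [0, 0, -35], "roll": 0}, {"gripper": 15, "translation": [0, 0, -35], "roll": 0}, {"gripper": 15, "translation": [0, 0, 0], "roll": 0}]'

```text
time: 3.22
eef_pos: [0.4768, -0.2873, 0.2047]
ee_rot: [3.137, -0.01, -0.17]
ft_force: [1.0, -1.0, 0.3]
opening: 0.0248
grasp_force: 59.1
```

```bash
python3 - <<'E'
from h import *
p=sensors.sense()
print(p["eef_pos"],p["ee_rot"],p["ft_force"],p["grasp_force"],p["opening"])
c=imaging.capture("scene");u,v=proj(c,p["eef_pos"]-[0,0,.07]).astype(int);f=c["frame"][v-50:v+50,u-65:u+65]
print(u,v);cv2.imwrite("pics/l.png",cv2.resize(f,None,fx=6,fy=6,interpolation=cv2.INTER_CUBIC))
E
```

```text
[ 0.47684139 -0.28727288  0.20465006] [ 3.13672631 -0.00999619 -0.17038979] [ 0.9925749  -0.96497987  0.31056686] 59.11693096160889 0.02483921185769599
147 135
```

View pics/l.png

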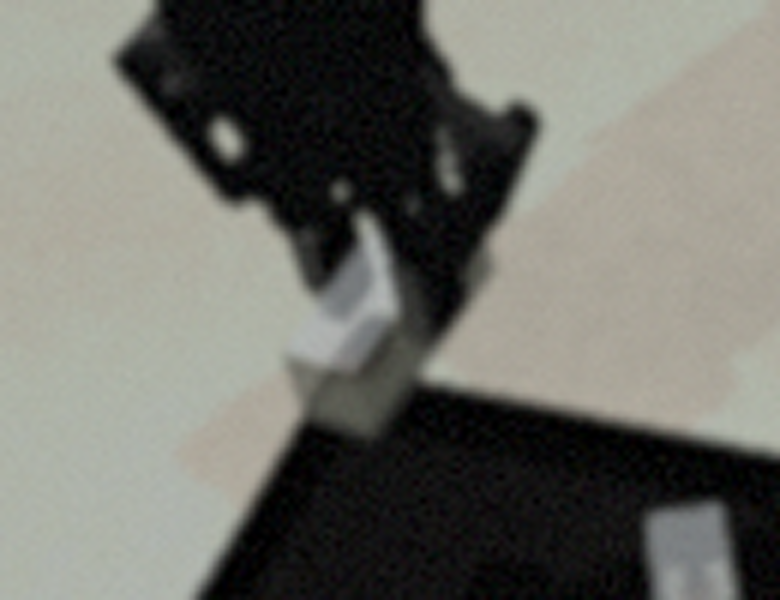

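Call:
apply_moves --targets '[{"gripper": 15, "translation": [0, 0, 0], "roll": -6.1}, {"gripper": 15, "translation": [0, 0, 0], "roll": -6.1}, {"gripper": 15, "translation": [0, 0, 0], "roll": -6.1}, {"gripper": 15, "translation": [0, 0, 0], "roll": -6.1}, {"gripper": 15, "translation": [0, 0, 0], "roll": 0}]'

```text
time: 3.68
eef_pos: [0.4745, -0.2856, 0.1967]
ee_rot: [-3.141, 0.0, 0.26]
ft_force: [-0.1, -0.4, -0.8]
opening: 0.0248
grasp_force: 59.1
```

Call:
apply_moves --targets '[{"gripper": 15, "translation": [12, -37.3, 0], "roll": 0}, {"gripper": 15, "translation": [12, -37.3, 0], "roll": 0}, {"gripper": 15, "translation": [12, -37.3, 0], "roll": 0}, {"gripper": 15, "translation": [12, -37.3, 0], "roll": 0}, {"gripper": 15, "translation": [12, -37.3, 0], "roll": 0}]'

```text
time: 4.1
eef_pos: [0.4852, -0.0885, 0.1968]
ee_rot: [-3.141, 0.0, 0.251]
ft_force: [0.5, -0.2, -0.6]
opening: 0.0245
grasp_force: 59.2
```

Call:
apply_moves --targets '[{"gripper": 15, "translation": [12, -37.3, 0], "roll": 0}, {"gripper": 15, "translation": [12, -37.3, 0], "roll": 0}, {"gripper": 15, "translation": [12, -37.3, 0], "roll": 0}, {"gripper": 15, "translation": [12, -37.3, 0], "roll": 0}, {"gripper": 15, "translation": [12, -37.3, 0], "roll": 0}]'

```text
time: 4.52
eef_pos: [0.4962, 0.1073, 0.1969]
ee_rot: [-3.142, 0.0, 0.251]
ft_force: [1.0, 0.3, -0.6]
opening: 0.0246
grasp_force: 59.2
```

Call:
apply_moves --targets '[{"gripper": 15, "translation": [12, -37.3, 0], "roll": 0}, {"gripper": 15, "translation": [12, -37.3, 0], "roll": 0}, {"gripper": 15, "translation": [12, -37.3, 0], "roll": 0}, {"gripper": 15, "translation": [0, 0, 0], "roll": 0}, {"gripper": 15, "translation": [0, 0, 0], "roll": 0}]'

```text
time: 4.93
eef_pos: [0.5027, 0.2242, 0.1965]
ee_rot: [3.142, 0.0, 0.255]
ft_force: [0.5, -0.2, -1.9]
opening: 0.0247
grasp_force: 59.3
```

Call:
apply_moves --targets '[{"gripper": 15, "translation": [0, 2, 20], "roll": 0}, {"gripper": 15, "translation": [0, 0, 25], "roll": 0}, {"gripper": 15, "translation": [0, 0, 25], "roll": 0}, {"gripper": 15, "translation": [0, 0, 0], "roll": 0}, {"gripper": 15, "translation": [0, 0, 0], "roll": 0}]'

```text
time: 5.35
eef_pos: [0.5033, 0.2196, 0.1264]
ee_rot: [3.141, 0.003, 0.253]
ft_force: [0.1, -0.6, 0.5]
opening: 0.0246
grasp_force: 59.3
```

```bash
python3 - <<'E'
from h import *
p=sensors.sense();print(p["eef_pos"],p["ee_rot"])
o=[]
for n in("top","scene"):
    c=imaging.capture(n);u,v=proj(c,p["eef_pos"]+[0.03,0,-.07]).astype(int);print(n,u,v);f=c["frame"][v-60:v+60,u-45:u+45];o.append(cv2.resize(f,None,fx=4.4,fy=4.4,interpolation=cv2.INTER_CUBIC))
cv2.imwrite("pics/j.png",np.hstack(o))
E
```

```text
[0.50333979 0.21963571 0.12644281] [3.14129978e+00 2.71268193e-03 2.52749941e-01]
top 159 206
scene 406 223
```

View pics/j.png

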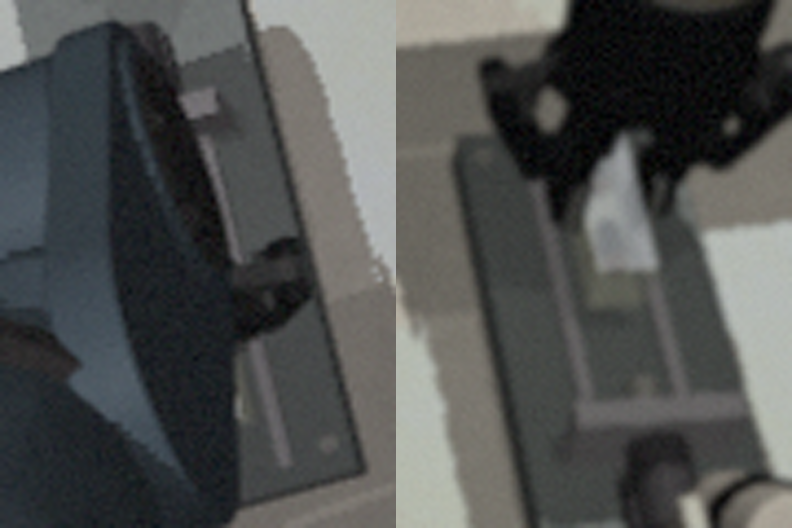

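In the scene crop, the block's front lower edge at (590,308)–(645,303) lies between the rails, which are at about (568,308) and (662,308). I'll check the offset numerically.

```bash
python3 - <<'E'
from h import *
c=imaging.capture("scene")
P=lambda x,y:(361+(x-396)/4.4-.4,163+y/4.4-.4)
a=np.radians(14.6);d=np.array([np.cos(a),np.sin(a)]);n=np.array([-d[1],d[0]]);o=np.array([.5484,.2339])
f=lambda q:np.round([(q-o)@d*1e3,(q-o)@n*1e3],1)
for k,p,z in [("botL",(590,308),.042),("botR",(645,303),.042),("topL",(595,270),.074),("topR",(657,270),.074),("railL",(545,190),.03),("railL",(583,395),.03),("railR",(655,285),.03),("railR",(685,390),.03),("stopL",(578,404),.061),("plung",(644,380),.041)]:
    print(k,f(ray(c,P(*p),z)))
print("tcp",f(sensors.sense()["eef_pos"][:2]))
E
```

```text
botL [ -7.8 -13. ]
botR [-8.7 10.8]
topL [ -6.1 -17. ]
topR [-4.4  8.5]
railL [-78.7 -17.2]
railL [ 27.5 -20.8]
railR [-25.1  21.1]
railR [28.1 22.5]
stopL [ 49.3 -32.6]
plung [28.4  2.7]
tcp [-45.9  -1.8]
```

Call:
apply_moves --targets '[{"gripper": 15, "translation": [0, -2.5, 0], "roll": 0}, {"gripper": 15, "translation": [0, 0, 6], "roll": 0}, {"gripper": 15, "translation": [0, 0, 6], "roll": 0}, {"gripper": 15, "translation": [0, 0, 0], "roll": 0}, {"gripper": 15, "translation": [0, 0, 0], "roll": 0}]'

```text
time: 5.92
eef_pos: [0.5029, 0.2232, 0.1144]
ee_rot: [3.142, 0.001, 0.255]
ft_force: [0.9, -0.4, -0.5]
opening: 0.0246
grasp_force: 59.3
```

Call:
apply_moves --targets '[{"gripper": 15, "translation": [0, 0, 2], "roll": 0}, {"gripper": 15, "translation": [0, 0, 0], "roll": 0}, {"gripper": 15, "translation": [0, 0, 0], "roll": 0}]'

```text
time: 6.17
eef_pos: [0.5031, 0.2232, 0.1128]
ee_rot: [-3.142, 0.0, 0.255]
ft_force: [-0.5, 0.5, -1.4]
opening: 0.0248
grasp_force: 59.3
```

Call:
apply_moves --targets '[{"gripper": 15, "translation": [0, 0, 1.5], "roll": 0}, {"gripper": 15, "translation": [0, 0, 0], "roll": 0}, {"gripper": 15, "translation": [0, 0, 0], "roll": 0}]'

```text
time: 6.42
eef_pos: [0.5031, 0.2232, 0.1113]
ee_rot: [-3.142, 0.0, 0.255]
ft_force: [-0.3, 0.7, -1.2]
opening: 0.0251
grasp_force: 59.3
```

Call:
apply_moves --targets '[{"gripper": 15, "translation": [0, 0, 1.2], "roll": 0}, {"gripper": 15, "translation": [0, 0, 0], "roll": 0}, {"gripper": 15, "translation": [0, 0, 0], "roll": 0}]'

```text
time: 6.67
eef_pos: [0.5032, 0.2232, 0.1103]
ee_rot: [-3.142, -0.0, 0.255]
ft_force: [-0.6, -0.7, 1.0]
opening: 0.0247
grasp_force: 59.5
```

Call:
apply_moves --targets '[{"gripper": 15, "translation": [0, 0, 1], "roll": 0}, {"gripper": 15, "translation": [0, 0, 0], "roll": 0}, {"gripper": 15, "translation": [0, 0, 0], "roll": 0}]'

```text
time: 6.92
eef_pos: [0.5032, 0.2232, 0.1102]
ee_rot: [3.142, -0.0, 0.255]
ft_force: [-5.4, -2.0, 14.2]
opening: 0.0249
grasp_force: 61.2
```

Call:
apply_moves --targets '[{"gripper": 15, "translation": [0, 0, -0.8], "roll": 0}, {"gripper": 15, "translation": [10, 0, 0], "roll": 0}, {"gripper": 15, "translation": [10, 0, 0], "roll": 0}, {"gripper": 15, "translation": [8, 0, 0], "roll": 0}, {"gripper": 15, "translation": [0, 0, 0], "roll": 0}]'

```text
time: 7.33
eef_pos: [0.5316, 0.2306, 0.1102]
ee_rot: [-3.141, -0.002, 0.255]
ft_force: [2.5, 1.6, 3.4]
opening: 0.025
grasp_force: 60.0
```

Call:
apply_moves --targets '[{"gripper": 15, "translation": [4, 0, 0], "roll": 0}, {"gripper": 15, "translation": [4, 0, 0], "roll": 0}, {"gripper": 15, "translation": [4, 0, 0], "roll": 0}, {"gripper": 15, "translation": [0, 0, 0], "roll": 0}, {"gripper": 15, "translation": [0, 0, 0], "roll": 0}]'

```text
time: 7.75
eef_pos: [0.5402, 0.233, 0.1102]
ee_rot: [3.141, 0.004, 0.256]
ft_force: [-12.5, -4.2, 15.6]
opening: 0.0248
grasp_force: 61.4
```

Call:
apply_moves --targets '[{"gripper": 15, "translation": [0, 0, -0.6], "roll": 0}, {"gripper": 15, "translation": [4, 0, 0], "roll": 0}, {"gripper": 15, "translation": [4, 0, 0], "roll": 0}, {"gripper": 15, "translation": [0, 0, 0], "roll": 0}, {"gripper": 15, "translation": [0, 0, 0], "roll": 0}]'

```text
time: 8.17
eef_pos: [0.5478, 0.235, 0.1103]
ee_rot: [3.141, 0.005, 0.256]
ft_force: [-10.4, -2.5, 10.5]
opening: 0.0246
grasp_force: 60.8
```

Call:
apply_moves --targets '[{"gripper": 15, "translation": [2, 0, 0], "roll": 0}, {"gripper": 15, "translation": [0, 0, 0], "roll": 0}, {"gripper": 15, "translation": [0, 0, 0], "roll": 0}]'

```text
time: 8.42
eef_pos: [0.549, 0.2353, 0.1103]
ee_rot: [3.141, 0.007, 0.256]
ft_force: [-15.4, -3.9, 13.6]
opening: 0.0251
grasp_force: 61.3
```

Call:
apply_moves --targets '[{"gripper": 15, "translation": [2, 0, -0.4], "roll": 0}, {"gripper": 15, "translation": [0, 0, 0], "roll": 0}, {"gripper": 15, "translation": [0, 0, 0], "roll": 0}]' --force 80

```text
time: 8.67
eef_pos: [0.5511, 0.2359, 0.1104]
ee_rot: [3.141, 0.006, 0.256]
ft_force: [-13.1, -2.7, 10.1]
opening: 0.0244
grasp_force: 80.4
```

Call:
apply_moves --targets '[{"gripper": 15, "translation": [2, 0, 0], "roll": 0}, {"gripper": 15, "translation": [0, 0, 0], "roll": 0}, {"gripper": 15, "translation": [0, 0, 0], "roll": 0}]'

```text
time: 8.92
eef_pos: [0.5528, 0.2363, 0.1104]
ee_rot: [3.141, 0.007, 0.256]
ft_force: [-15.1, -2.6, 11.4]
opening: 0.0241
grasp_force: 80.9
```

Call:
apply_moves --targets '[{"gripper": 15, "translation": [1, 0, 0], "roll": 0}, {"gripper": 15, "translation": [0, 0, 0], "roll": 0}, {"gripper": 15, "translation": [0, 0, 0], "roll": 0}]'

```text
time: 9.17
eef_pos: [0.5535, 0.2365, 0.1104]
ee_rot: [3.141, 0.008, 0.256]
ft_force: [-16.1, -3.2, 13.2]
opening: 0.0246
grasp_force: 80.9
```

Call:
apply_moves --targets '[{"gripper": 15, "translation": [1, 0, 0], "roll": 0}, {"gripper": 15, "translation": [0, 0, 0], "roll": 0}, {"gripper": 15, "translation": [0, 0, 0], "roll": 0}]'

```text
time: 9.42
eef_pos: [0.5544, 0.2368, 0.1104]
ee_rot: [3.141, 0.008, 0.256]
ft_force: [-17.9, -4.2, 13.2]
opening: 0.0246
grasp_force: 81.0
```

Call:
apply_moves --targets '[{"gripper": 15, "translation": [1, 0, 0], "roll": 0}, {"gripper": 15, "translation": [0, 0, 0], "roll": 0}, {"gripper": 15, "translation": [0, 0, 0], "roll": 0}]'

```text
time: 9.67
eef_pos: [0.5548, 0.2369, 0.1104]
ee_rot: [3.141, 0.01, 0.256]
ft_force: [-20.8, -6.3, 16.4]
opening: 0.0241
grasp_force: 81.5
```

Call:
apply_moves --targets '[{"gripper": 15, "translation": [1, 0, 0], "roll": 0}, {"gripper": 15, "translation": [0, 0, 0], "roll": 0}, {"gripper": 15, "translation": [0, 0, 0], "roll": 0}]'

```text
time: 9.92
eef_pos: [0.555, 0.2369, 0.1104]
ee_rot: [3.141, 0.012, 0.256]
ft_force: [-25.8, -7.7, 21.0]
opening: 0.0245
grasp_force: 82.1
```

Call:
apply_moves --targets '[{"gripper": 15, "translation": [1, 0, -0.3], "roll": 0}, {"gripper": 15, "translation": [0, 0, 0], "roll": 0}, {"gripper": 15, "translation": [0, 0, 0], "roll": 0}, {"gripper": 15, "translation": [0, 0, 0], "roll": 0}, {"gripper": 15, "translation": [0, 0, 0], "roll": 0}]'

```text
time: 10.33
eef_pos: [0.5552, 0.2369, 0.1104]
ee_rot: [3.141, 0.014, 0.256]
ft_force: [-31.1, -8.3, 20.7]
opening: 0.0245
grasp_force: 82.2
```

```bash
python3 - <<'E'
from h import *
p=sensors.sense()
o=[]
for n in("top","scene"):
    c=imaging.capture(n);u,v=proj(c,p["eef_pos"]+[0.03,0,-.06]).astype(int);f=c["frame"][v-60:v+60,u-45:u+45];o.append(cv2.resize(f,None,fx=4.4,fy=4.4,interpolation=cv2.INTER_CUBIC))
cv2.imwrite("pics/k.png",np.hstack(o))
E
```

```text
(no output)
```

View pics/k.png

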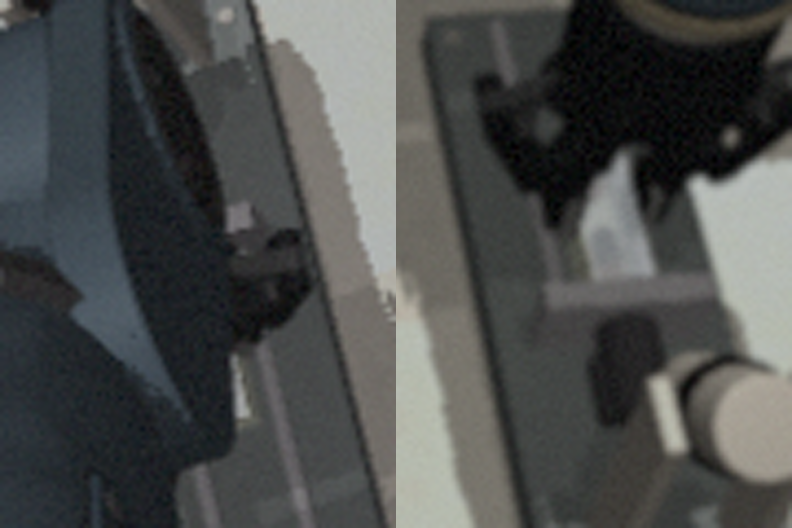

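In the scene crop, the block sits square in the channel with its end meeting the stop plate at about (620,280). The forces are steady, so I'm handing in.

```bash
python3 -c "
from bench import robot
print(robot.finish_job())"
```

```text
the job is handed in; nothing more can be done
None
```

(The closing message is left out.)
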